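# Charge the hand-pumped pressure reservoir

### The arm

A 7-joint arm with a two-finger parallel gripper is mounted at the origin on a cart in front of the work surface, level with it; the furniture and walls round the work are solid. World frame = base frame: x ahead of the robot, y to its left, z up, the work surface at z = 0. Lengths are in mm, angles in degrees, forces in N, time in s.
With the tool pointing down it reaches from about 400 to 925 mm from the base axis. Payload 5.6 kg.
Tool frame: the origin (TCP) lies midway between the tips of the shut fingers; the grasp point (between the pads) lies 19 mm behind it; z points along the fingers, y is the line along which they close (so a half turn about z gives the same grasp; the last joint's range is limited). The gripper opens to 85 mm and grips with 20 to 120 N. Pads are 22 mm wide; open, the fingers measure 114 mm over their backs; the gripper's body (76 mm by 85 mm) begins 54 mm behind the grasp point. The pads swing forward as they close: fully open they stand 13 mm farther back than shut.
Start: joints at [-76.547, 26.786, -0.665, 91.828, 0.344, 61.387, -3.226], TCP at [178.297, 625.075, 231.29] pointing down, gripper open.
Joint ranges: [-144.91, 144.91], [-17.63, 115.5], [-89.93, 88.59], [15.96, 139.68], [-74.01, 254.01], [8.47, 105.57], [-167.45, 167.45]. Speed limits (degrees/s): [147.25, 147.25, 180, 180, 180, 180, 180].

### API

Orientations are given as a 3x3 rotation matrix whose columns are the frame's x, y, z axes.
In Python, from workcell import ctrl, telemetry, get_image, hand_in gives the robot as it stands (ctrl), with the cameras as plain functions, the job as plain functions and the readings (telemetry).
- The arm moves only by the shell command python3 steer.py, which reads ROWS from standard input. ROWS is a JSON list of rows, 1 to 5 of them, each an object with the fields aperture (the finger opening in mm), x, y, z (the shift in mm), spin (a turn about the tool's z in degrees); a field left out counts as zero (the opening has to be given); each row shifts and turns the commanded pose from where the row before left it, along the tool's axes as they then stand; what a row does not reach is not made up. A row lasts 1/12 s, in which the tool goes at most 41.7 mm and 7.16 degrees, less where a joint would pass 70% of its speed; a pose out of reach is approached as far as the arm can. The fingers move at their own pace and stop on an object; the grip force is fixed at half the most. Time passes only in rows, so rows that do not move let the fingers close. It prints the time, the measured TCP pose, the force, the opening and the grip force at its end. Input that does not fit is refused with a message, and nothing moves.
- telemetry.get_state(): the state, without advancing time (a new reading comes with each control period).
- get_image(name): name is "scene" or "top" or "wrist"; returns a dict with "color" (480x640x3 uint8, blue, green, red), "camera_matrix" (3x3 intrinsics, pixels), "dist" ([k1, k2, p1, p2, k3] as OpenCV has them; the pictures are not rectified), "R" (3x3) and "t" (3): a world point X has camera coordinates R X + t; the wrist camera has in their place "mount" (4x4, takes a point from camera to tool coordinates, whose origin is the TCP and whose axes are the flange's). Camera axes: x right, y down, z forward; pixel columns grow to the right and rows downward; lengths in mm; the calibration is good to about 2 mm. A picture is of the moment at which its call begins: read the wrist's pose just before it. There is no depth.
- hand_in(): hands the job in; it is judged then, once.
The state is a dict: "time": time; "q": joint angles; "dq": joint speeds; "tau": joint torques, N m; "eef_pos": TCP position; "orientation": TCP orientation; "ft_force": force on the tool from outside, world axes, zero at the start; "torque": the same for the moment, N m; "grip_width": finger opening in mm; "finger_force": force on a finger pad.
Only numpy, scipy, OpenCV 4.12 (cv2) and the standard library are available. Lean on these libraries where they do the work, as an engineer would, in place of code of your own. Each camera call takes 0.05 s, during which the arm holds its last target. There are 200 camera calls.

### The job

With the fingers alone, push the yellow vent handle of the blue-based pressure reservoir round to the left until it is fully shut, then press the black spring plunger down and let it rise, again and again, until the red indicator pin on the tank stands fully out and shows its whole green band. Do not pump while the vent is open, do not touch the pin, and leave the vial, the dropper bottle and the crucible beside the unit standing where they are. Finish with the plunger up, the vent still shut and the hand clear.

Things in the scene. Friction and masses are not known exactly. Their poses are not given: they have to be found in the camera images.
- pump_unit: Pressure reservoir, fixed to the worktop. Blue base 190 (x) x 210 (y) x 12 mm; origin at the centre of its underside; at yaw 0 x points away from the robot, y left, z up. On it: metal tank, 100 mm diameter, top at z 100, centred at (40, 0) mm; dark pump barrel at (-35, -65); brass vent post at (-20, 60), 32 mm across. Only the pin and its collar (top z 112) rise above the tank.
- plunger (a joint): Travel of the black pump plunger: 0 = up (rest), 0.020 m = fully pressed down against a stop. Its spring pushes it back up: about 3 N at the top, 9 N at the bottom; lifting the pin adds 2 to 3 N on the way down.
- plunger_top (a point): Centre of the top of the plunger's black mushroom head (36 mm across, nearly flat on top, 12 mm thick); moves down with it. At rest it is 126 mm above the worktop.
- vent (a joint): Angle of the yellow vent handle: 0 = open, arm to the unit's front (its -x); 1.571 rad = shut against its stop, arm to the unit's left (its +y). Seen from above it turns clockwise to shut. It stays where it is left (about 1.5 N at the peg to move it). It starts 0 to 0.35.
- vent_axis (a point): Point on the vertical axis of the vent handle, at the underside of its hub, 98 mm above the worktop; at (-20, 60) mm on the unit. The hub and the flat arm reach up to 108 mm.
- vent_peg (a point): Centre of the top of the upright yellow peg at the end of the vent handle's arm: 14 mm diameter, 50 mm from the vent axis, its top 141 mm above the worktop, free to push from 108 mm up.
- pin (a joint): Rise of the indicator pin: starts at 0 to 0.016 m, fully out at 0.046 m. A ratchet: each full stroke of the plunger lifts it 8 mm (the first one 4 to 12 mm) and it stays up; short strokes lift it less or not at all; between strokes let the plunger come back to within 4 mm of the top. 4 to 6 full strokes bring it out; then it stays at 0.046 and more strokes do nothing.
- pin_top (a point): Top of the red indicator pin, 12 mm diameter, which rises vertically from the brass collar on the middle of the tank top; 118 mm above the worktop when the pin is in, 164 mm when it is fully out.
- pin_rod: The indicator pin itself, not to be touched: red rod with an 8 mm wide green band at its lower end that comes whole into sight only when the pin is out by 41.5 mm. Origin on its axis, 6 mm below its top, z up.
- vial: Clear vial with white cap, standing loose by the unit, 34 mm diameter, 66 mm tall; origin at the centre of its underside, z up. Bystander.
- dropper: Small amber bottle with black cap, standing loose by the unit, 33 mm diameter, 76 mm tall; origin at the centre of its underside, z up. Bystander.
- crucible: White porcelain crucible, standing loose by the unit, 50 mm diameter, 37 mm tall; origin at the centre of its underside, z up. Bystander.

How it is judged (in metres and radians):
On the way, in this order (a step that is already met when the one before it is completed fails the run):
1. the vent handle is pushed fully shut (value of joint vent above 1.45 rad), for 0.2 s.
2. the indicator pin is pumped fully out (value of joint pin above 0.0415 m), for 0.2 s.
At the end, for the whole second after the job is handed in: The pin is out by more than 41.5 mm (whole green band showing), the plunger is back up within 3 mm, the vent is shut (over 1.45 rad), and the vial, dropper bottle and crucible stand upright (within 0.3 rad) within 25 mm of where they stood (value of joint pin above 0.0415 m and value of joint plunger below 0.003 m and value of joint vent above 1.45 rad and distance of each of vial, dropper, crucible from where it was at the start of the episode below 0.025 m and angle between each of vial, dropper, crucible's own z axis and vertical below 0.3 rad); the robot touches nothing.
It fails at once if the plunger is pumped (over 8 mm) while the vent is not shut (under 1.4 rad) (value of joint plunger above 0.008 m and value of joint vent below 1.4 rad).
It fails at once if the robot touches the indicator pin (contact force between any of the fingers, the arm and pin_rod above 0.5 N).
It fails at once if the arm or the gripper's body, rather than the fingers, presses on the unit with over 5 N (contact force between the arm and pump_unit above 5 N).
It fails at once if the vial, the dropper bottle or the crucible is lifted, tipped or shoved by more than 25 mm (height (world z) of any of vial, dropper, crucible above 0.015 m or not (distance of vial from where it was at the start of the episode below 0.025 m) or not (angle between vial's own z axis and vertical below 0.3 rad) or not (distance of dropper from where it was at the start of the episode below 0.025 m) or not (angle between dropper's own z axis and vertical below 0.3 rad) or not (distance of crucible from where it was at the start of the episode below 0.025 m) or not (angle between crucible's own z axis and vertical below 0.3 rad)).
It also fails if it takes over 61 s, if anything falls off the work surface, if the arm or the gripper's body presses on something with over 40 N, if the wrist force passes 120 N, or if a joint passes its speed limit or range.

## Working session

There is one attempt and no reset: what is moved stays moved. The work goes in short steps, Python scripts to look and compute and a shell command to move; the robot and the scene stay as the last step left them, time stands still between calls to the robot, and variables do not carry over. Pictures are saved under pics/ and viewed, at most 10 in all, crops included, and the job is handed in when it is done.

```bash
ls; mkdir -p pics
python3 - <<'E'
from workcell import ctrl, telemetry, get_image, hand_in
import cv2, numpy as np
s=telemetry.get_state(); print(s['time'],s['eef_pos'],np.round(s['orientation'],3).tolist(),s['grip_width'])
for n in ['scene','top']:
    i=get_image(n); cv2.imwrite(f'pics/{n}0.png',i['color']); print(n,i['camera_matrix'].tolist(),np.round(i['R'],3).tolist(),i['t'],i['dist'])
E
```

```text
pics
steer.py
workcell.py
0.0 [178.18712481 624.51822096 230.33877856] [[-0.962, 0.274, -0.0], [0.274, 0.962, -0.002], [-0.0, -0.002, -1.0]] 85.09431760533072
scene [[535.6134190195269, 0.0, 323.4588933210122], [0.0, 535.6134190195269, 239.48940802682344], [0.0, 0.0, 1.0]] [[-0.719, -0.694, -0.02], [-0.463, 0.5, -0.732], [0.518, -0.517, -0.681]] [164.24256792 483.50693243 476.62744588] [-0.12781163  0.          0.          0.          0.        ]
top [[536.037596835469, 0.0, 314.1478635256423], [0.0, 536.037596835469, 248.88436750069974], [0.0, 0.0, 1.0]] [[0.02, -0.999, 0.026], [-0.991, -0.023, -0.132], [0.133, -0.023, -0.991]] [-348.15974546  520.62337925  898.98589635] [0.05489212 0.         0.         0.         0.        ]
```

View pics/scene0.png

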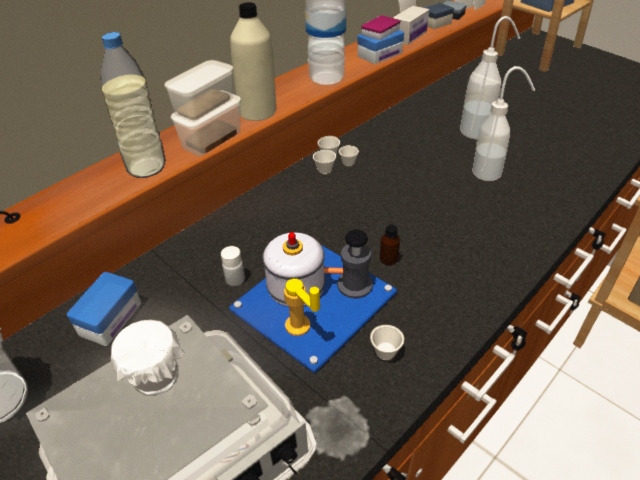

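View pics/top0.png

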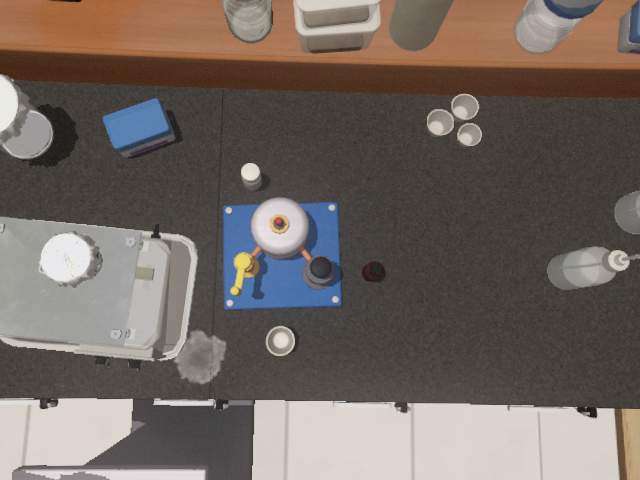

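The scene and top views show the blue base (top view: screws near (228,210), (336,208), (229,303) and (335,299)). In the top view the plunger head is at about (320,265), the vent hub (244,260), the peg (236,291) and the pin (279,223). The vial is at (251,178), the dropper (374,272) and the crucible (281,341).

```bash
cat > h.py <<'E'
import numpy as np, cv2
from workcell import ctrl, telemetry, get_image, hand_in
def ray(i,px,z):
    p=cv2.undistortPoints(np.array([[px]],float),i['camera_matrix'],i['dist'])[0,0]
    R=np.array(i['R']);c=-R.T@np.array(i['t']);d=R.T@np.array([*p,1]);return c+d*(z-c[2])/d[2]
def proj(i,X):
    return cv2.projectPoints(np.array(X,float).reshape(-1,1,3),cv2.Rodrigues(np.array(i['R']))[0],np.array(i['t'],float),i['camera_matrix'],i['dist'])[0][:,0]
E
python3 - <<'E'
from h import *
top=get_image('top'); sc=get_image('scene')
hsv=cv2.cvtColor(top['color'],cv2.COLOR_BGR2HSV)
m=cv2.inRange(hsv,(105,150,60),(125,255,255)); m[:,:200]=0;m[:190]=0;m[330:]=0;m[:,360:]=0
p=cv2.findNonZero(m); r=cv2.minAreaRect(cv2.convexHull(p)); b=cv2.boxPoints(r)
W=np.array([ray(top,x,12) for x in b]); c=W.mean(0); print('box',b.tolist(),W.round(1).tolist(),c)
e=[np.degrees(np.arctan2(*(W[(k+1)%4]-W[k])[1::-1])) for k in range(4)]; print('angs',e,[np.linalg.norm(W[(k+1)%4]-W[k]) for k in range(4)])
yaw=np.radians((np.mean([(a+45)%90-45 for a in e])))
print('yaw',np.degrees(yaw))
U=lambda x,y,z:[c[0]+np.cos(yaw)*x-np.sin(yaw)*y,c[1]+np.sin(yaw)*x+np.cos(yaw)*y,z]
for n,q in dict(plunger=(-35,-65,126),hub=(-20,60,108),pin=(40,0,118)).items(): print(n,np.round(U(*q),1),proj(top,U(*q)),proj(sc,U(*q)))
for i,n in ((top,'top'),(sc,'sc')):
  h=cv2.cvtColor(i['color'],cv2.COLOR_BGR2HSV); y=cv2.inRange(h,(24,180,120),(34,255,255)); 
  k,l,s,ce=cv2.connectedComponentsWithStats(y); print(n,[(s[j].tolist()) for j in range(1,k) if s[j,4]>30])
  for th in range(0,31,5):
    t=np.radians(th); print(th,proj(i,U(-20-50*np.cos(t),60+50*np.sin(t),141)).round(0))
for n,px,z in(('vial',(251,172),66),('dropper',(376,268),76),('crucible',(281,341),37)): print(n,ray(top,px,z).round(0))
big=lambda i,x,y,w,h:cv2.resize(i['color'][y:y+h,x:x+w],None,fx=4,fy=4,interpolation=cv2.INTER_CUBIC)
a=np.hstack([big(top,220,195,130,140)[:, :400],big(sc,270,220,100,140)]);cv2.imwrite('pics/c1.png',a)
E
```

```text
box [[290.0, 305.0], [331.41729736328125, 201.96185302734375], [374.1163330078125, 219.12518310546875], [332.69903564453125, 322.163330078125]] [[430.2, -296.8, 12.0], [618.6, -367.4, 12.0], [588.7, -445.6, 12.0], [401.6, -373.0, 12.0]] [ 509.76020728 -370.72202109   12.        ]
angs [np.float64(-20.562047274503843), np.float64(-110.93554093065664), np.float64(158.7820100295432), np.float64(69.41730878141725)] [np.float64(201.20235808173507), np.float64(83.73109753897654), np.float64(200.69903693235224), np.float64(81.43169923705703)]
yaw -20.824567348550016
plunger [ 453.9 -419.   126. ] [[366.78186917 289.3629537 ]] [[403.37805541 221.43805951]]
hub [ 512.4 -307.5  108. ] [[296.87482903 252.34851594]] [[327.9812935  248.17140958]]
pin [ 547.1 -384.9  118. ] [[345.41247791 231.26465424]] [[345.10572101 209.80785195]]
top []
0 [[285. 279.]]
5 [[282. 278.]]
10 [[279. 277.]]
15 [[277. 275.]]
20 [[275. 273.]]
25 [[273. 271.]]
30 [[271. 269.]]
sc [[286, 278, 33, 33, 545]]
0 [[343. 253.]]
5 [[340. 254.]]
10 [[337. 255.]]
15 [[334. 255.]]
20 [[331. 256.]]
25 [[328. 256.]]
30 [[325. 256.]]
vial [ 656. -225.   66.]
dropper [ 493. -440.   76.]
crucible [ 368. -283.   37.]
```

View pics/c1.png

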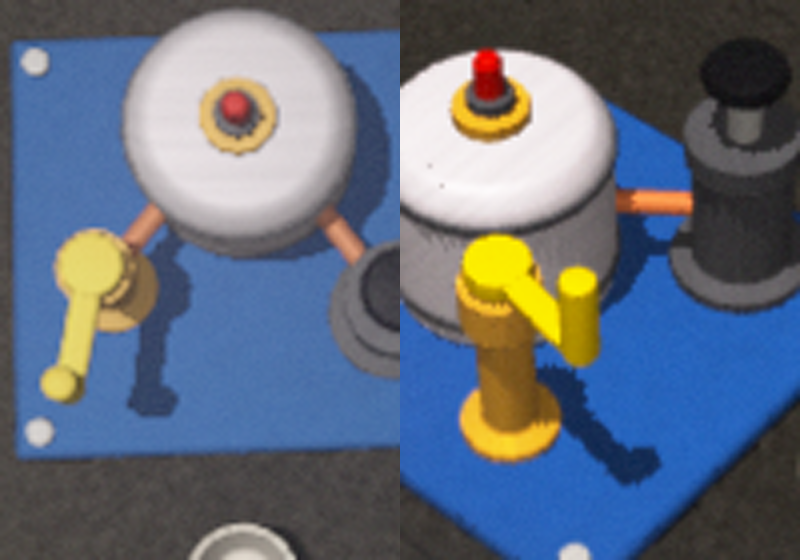

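The crop shows the handle clearly: top view hub at about (243,261), peg (235.5,291), pin out a little. My blue mask was bad because the base is less saturated than I assumed, so I'm widening it.

Run:
```python
from h import *
from scipy.optimize import least_squares
top=get_image('top'); sc=get_image('scene')
hsv=cv2.cvtColor(top['color'],cv2.COLOR_BGR2HSV); print(hsv[290,300],hsv[291,236],hsv[265,320],hsv[260,243])
m=cv2.inRange(hsv,(100,120,50),(125,255,255)); m[:,:210]=0;m[:195]=0;m[320:]=0;m[:,350:]=0
m=cv2.morphologyEx(m,cv2.MORPH_OPEN,np.ones((3,3)))
b=cv2.approxPolyDP(cv2.convexHull(cv2.findNonZero(m)),6,True)[:,0]; print(b.tolist())
b=b+0.0
W=np.array([ray(top,x,12) for x in b])[:,:2]; print(W.round(1).tolist())
hub=ray(top,(243,261),108);peg=ray(top,(235.5,291),141);plu=ray(top,(320,265),126); pin=None
# yellow via mask
y=cv2.inRange(hsv,(22,100,120),(34,255,255)); k,l,s,ce=cv2.connectedComponentsWithStats(y); print([(s[j].tolist(),ce[j].round(1).tolist()) for j in range(1,k) if s[j,4]>20])
d=cv2.inRange(hsv,(0,0,0),(179,255,45)); d[:,:305]=0;d[:,345:]=0;d[:250]=0;d[285:]=0
k,l,s,ce=cv2.connectedComponentsWithStats(d); print([(s[j].tolist(),ce[j].round(1).tolist()) for j in range(1,k) if s[j,4]>20])
print('hub',hub,'peg',peg,'plu',plu,np.linalg.norm((hub-peg)[:2]))
# Fit unit pose from corners
cor=np.array([[95,105],[95,-105],[-95,-105],[-95,105]],float)
c0=W.mean(0);
def U(p,x): return p[:2]+x@np.array([[np.cos(p[2]),np.sin(p[2])],[-np.sin(p[2]),np.cos(p[2])]])
def res(p):
    P=U(p,cor); return np.concatenate([w-P[np.argmin(np.linalg.norm(P-w,axis=1))] for w in W])
f=least_squares(res,[*c0,0]); p=f.x; print('unit',p[:2],np.degrees(p[2]),f.fun.round(1))
for n,x,z in(('plunger',(-35,-65),126),('hub',(-20,60),108),('pin',(40,0),118)):
    X=[*U(p,np.array(x,float)),z]; print(n,np.round(X,1),proj(top,X),proj(sc,X))
print('vent est',np.degrees(np.arctan2(peg[1]-hub[1],-(peg[0]-hub[0])))+np.degrees(p[2]))
print(proj(sc,peg),proj(sc,plu))
```

```text
[108 143 168] [ 25 140 227] [128  15  68] [ 26 131 231]
[[341, 304], [225, 309], [223, 212], [232, 205], [325, 202], [337, 209]]
[[433.8, -387.3], [421.0, -182.5], [595.0, -171.7], [608.3, -187.3], [618.2, -355.7], [605.8, -377.8]]
[([231, 253, 20, 42, 398], [240.3, 270.6])]
[]
hub [ 496.39782489 -221.29759404  108.        ] peg [ 446.31713157 -215.19273102  141.        ] plu [ 490.79856706 -344.69508049  126.        ] 50.451414209928025
unit [ 515.40695978 -278.99578735] 3.5038468074922497 [  6.8   2.3   6.8  -2.5  -8.8  -3.3   4.5 -18.9   1.6  22.3 -10.9   0.2]
plunger [ 484.4 -346.   126. ] [[320.76149048 269.02188823]] [[358.3340553  235.52895031]]
hub [ 491.8 -220.3  108. ] [[242.2874087  263.84422572]] [[296.61847558 285.65021459]]
pin [ 555.3 -276.6  118. ] [[278.20100546 224.64898824]] [[293.92662098 240.60369973]]
vent est 10.45394248046482
[[315.89363613 288.37491075]] [[354.6591117  234.05719476]]
```

```bash
echo '[{"aperture":0,"x":-24,"y":-20,"z":-16},{"aperture":0,"x":-24,"y":-20,"z":-16},{"aperture":0,"x":-24,"y":-20,"z":-16},{"aperture":0,"x":-28,"y":-22,"z":-8},{"aperture":0,"x":-28,"y":-22,"z":-8}]' | python3 steer.py; echo '[{"aperture":0,"x":-28,"y":-22,"z":-8},{"aperture":0,"x":-28,"y":-22,"z":-8},{"aperture":0,"x":-28,"y":-22,"z":-8},{"aperture":0,"x":-28,"y":-22,"z":-8},{"aperture":0,"x":-28,"y":-22,"z":-8}]' | python3 steer.py; echo '[{"aperture":0,"spin":-5.3},{"aperture":0,"spin":-5.3},{"aperture":0,"spin":-5.3},{"aperture":0}]' | python3 steer.py
```

```text
time: 0.72
eef_pos: [273.5, 488.9, 296.3]
orientation: [[-0.962, 0.274, 0.001], [0.274, 0.962, 0.001], [-0.0, 0.001, -1.0]]
ft_force: [0.2, -0.3, -0.3]
grip_width: 25.5
finger_force: 0.0
time: 1.13
eef_pos: [378.0, 344.1, 335.9]
orientation: [[-0.962, 0.274, 0.0], [0.274, 0.962, 0.001], [-0.0, 0.001, -1.0]]
ft_force: [0.7, -0.2, -0.5]
grip_width: -0.2
finger_force: 0.0
time: 1.47
eef_pos: [377.4, 345.5, 335.5]
orientation: [[-1.0, -0.001, 0.0], [-0.001, 1.0, 0.0], [-0.0, 0.0, -1.0]]
ft_force: [0.4, -0.1, 0.5]
grip_width: 0.0
finger_force: 0.0
```

```bash
echo '[{"aperture":0,"x":-8,"y":-37},{"aperture":0,"x":-8,"y":-37},{"aperture":0,"x":-8,"y":-37},{"aperture":0,"x":-8,"y":-37},{"aperture":0,"x":-8,"y":-37}]' | python3 steer.py; echo '[{"aperture":0,"x":-8,"y":-37},{"aperture":0,"x":-8,"y":-37},{"aperture":0,"x":-8,"y":-37},{"aperture":0,"x":-8,"y":-37},{"aperture":0,"y":-37}]' | python3 steer.py;echo '[{"aperture":0,"y":-37},{"aperture":0,"y":-37},{"aperture":0,"y":-37},{"aperture":0,"y":-37},{"aperture":0,"y":-37}]' | python3 steer.py; echo '[{"aperture":0,"y":-37,"z":30},{"aperture":0,"y":-5,"z":30},{"aperture":0,"z":30},{"aperture":0}]' | python3 steer.py
python3 - <<'E'
from h import *
s=telemetry.get_state(); i=get_image('wrist'); cv2.imwrite('pics/w1.png',i['color']); print(s['time'],s['eef_pos'],i['mount'],i['camera_matrix'],i['dist'])
i=get_image('top'); j=get_image('scene'); cv2.imwrite('pics/t1.png',np.hstack([cv2.resize(i['color'][170:330,190:390],None,fx=2,fy=2),cv2.resize(j['color'][150:310,220:420],None,fx=2,fy=2)]))
E
```

```text
time: 1.88
eef_pos: [417.2, 159.1, 335.4]
orientation: [[-1.0, 0.003, 0.0], [0.003, 1.0, 0.0], [-0.0, 0.0, -1.0]]
ft_force: [0.8, -0.2, 0.2]
grip_width: 0.0
finger_force: 0.0
time: 2.3
eef_pos: [449.9, -26.0, 335.6]
orientation: [[-1.0, 0.003, 0.001], [0.003, 1.0, -0.0], [-0.001, -0.0, -1.0]]
ft_force: [0.7, 0.6, 0.4]
grip_width: -0.3
finger_force: 0.0
time: 2.72
eef_pos: [448.8, -210.8, 335.6]
orientation: [[-1.0, 0.003, 0.001], [0.003, 1.0, 0.0], [-0.001, 0.0, -1.0]]
ft_force: [0.9, 0.1, 0.1]
grip_width: -0.1
finger_force: 0.0
time: 3.05
eef_pos: [445.8, -245.5, 244.2]
orientation: [[-1.0, 0.004, -0.009], [0.004, 1.0, 0.002], [0.009, 0.002, -1.0]]
ft_force: [-0.8, 1.1, -0.3]
grip_width: -0.1
finger_force: 0.0
3.05 [ 445.84953621 -245.47492068  244.23295937] [[-5.10172155e-04 -9.46564028e-01 -3.22515550e-01  8.29562983e+01]
 [ 9.99999784e-01 -3.49434914e-04 -5.56281784e-04 -6.12124849e-01]
 [ 4.13858133e-04 -3.22515764e-01  9.46564002e-01 -1.42149734e+02]
 [ 0.00000000e+00  0.00000000e+00  0.00000000e+00  1.00000000e+00]] [[343.89036528   0.         318.58590878]
 [  0.         343.89036528 243.93610336]
 [  0.           0.           1.        ]] [-0.03376233  0.          0.          0.          0.        ]
```

View pics/w1.png

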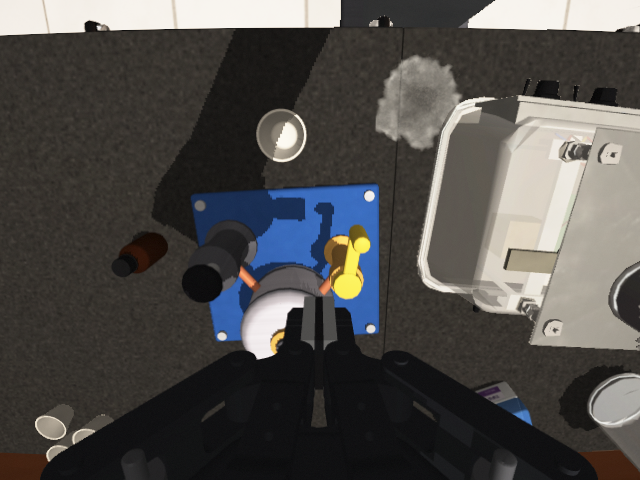

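View pics/t1.png

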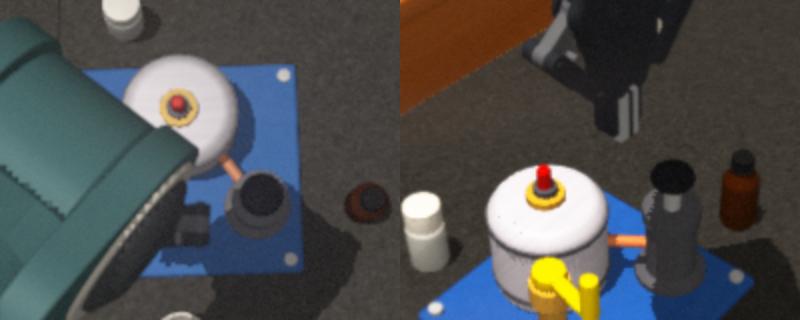

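Wrist view: peg top at about (360,234), hub top (347,288), plunger head (203,283), and the shut fingertips span columns 304–336. The hand is above the unit and clear of everything. Next I refine the positions from this view.

```bash
cat >> h.py <<'E'
def wcam(i,s):
    M=np.array(i['mount']);R=np.array(s['orientation']);Rc=R@M[:3,:3];c=np.array(s['eef_pos'])+R@M[:3,3]
    i=dict(i);i['R']=Rc.T;i['t']=-Rc.T@c;return i
E
python3 - <<'E'
from h import *
s=telemetry.get_state();w=wcam(get_image('wrist'),s)
for n,px,z in(('peg',(360,234),141),('hub',(347,288),108),('plu',(203,283),126),('vial',(0,0),0),('cruc',(281,135),37)): print(n,ray(w,px,z).round(1))
print(proj(w,[s['eef_pos'],s['eef_pos']+np.array([11,8,0]),s['eef_pos']+np.array([-11,-8,0])]))
h=cv2.cvtColor(w['color'],cv2.COLOR_BGR2HSV);y=cv2.inRange(h,(24,150,120),(34,255,255))
k,l,st,ce=cv2.connectedComponentsWithStats(y); print([st[j].tolist() for j in range(1,k) if st[j,4]>30])
g=cv2.inRange(h,(0,0,0),(179,255,25))[240:310,170:240]
k,l,st,ce=cv2.connectedComponentsWithStats(g); print([(st[j].tolist(),ce[j]) for j in range(1,k) if st[j,4]>30])
cv2.imwrite('pics/c2.png',cv2.resize(w['color'][210:370,170:390],None,fx=3.5,fy=3.5))
E
```

```text
peg [ 444.6 -215.7  141. ]
hub [ 506.5 -221.5  108. ]
plu [ 493.  -346.3  126. ]
vial [ 239.5 -569.8    0. ]
cruc [ 374.3 -284.6   37. ]
[[320.10362046 313.5227729 ]
 [336.74730167 333.60117964]
 [302.68187199 292.47720105]]
[[335, 226, 36, 64, 1048]]
[([16, 16, 39, 37, 1144], array([34.93706294, 33.67832168]))]
```

View pics/c2.png

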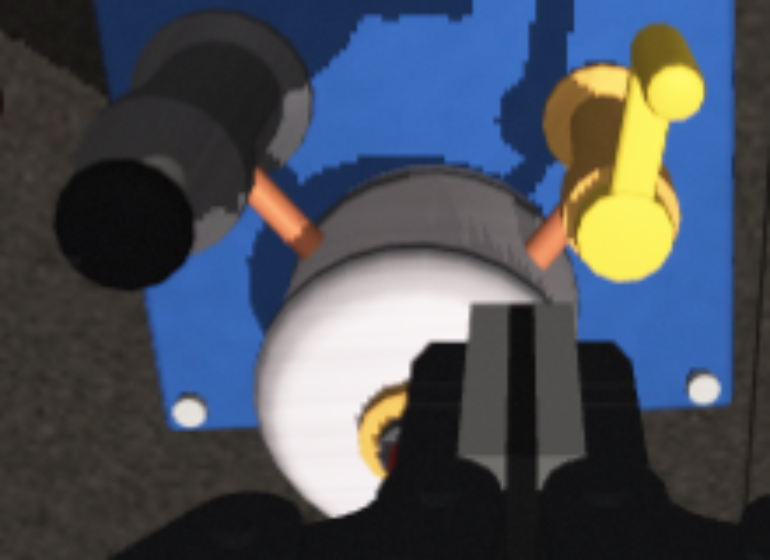

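The crop puts the peg top at (363,236.6), the hub top at (348.6,278) and the plunger head at (205.5,273.7). The finger tips are about 14 mm thick in y in total.

Run:
```python
from h import *
s=telemetry.get_state();w=wcam(get_image('wrist'),s)
for n,px,z in(('peg',(363,236.6),141),('hub',(348.6,278),108),('plu',(205.5,273.7),126)): print(n,ray(w,px,z).round(1))
```

```text
peg [ 447.5 -213.4  141. ]
hub [ 497.5 -220.4  108. ]
plu [ 485.3 -343.6  126. ]
```

```bash
echo '[{"aperture":0,"z":30,"spin":4},{"aperture":0,"z":30,"spin":4},{"aperture":0,"z":30},{"aperture":0,"z":28},{"aperture":0}]' | python3 steer.py; echo '[{"aperture":0,"y":6},{"aperture":0,"y":6},{"aperture":0}]' | python3 steer.py
python3 - <<'E'
from h import *
j=get_image('scene'); cv2.imwrite('pics/s2.png',cv2.resize(j['color'][190:340,220:420],None,fx=4,fy=4))
E
```

```text
time: 3.72
eef_pos: [447.6, -244.7, 128.3]
orientation: [[-0.99, 0.138, -0.005], [0.138, 0.99, 0.002], [0.006, 0.001, -1.0]]
ft_force: [-1.8, 1.0, 0.0]
grip_width: -0.2
finger_force: 0.0
time: 3.97
eef_pos: [452.7, -233.6, 133.2]
orientation: [[-0.99, 0.137, 0.004], [0.137, 0.991, 0.0], [-0.004, 0.001, -1.0]]
ft_force: [-0.3, 0.2, 1.0]
grip_width: 0.1
finger_force: 0.0
```

View pics/s2.png

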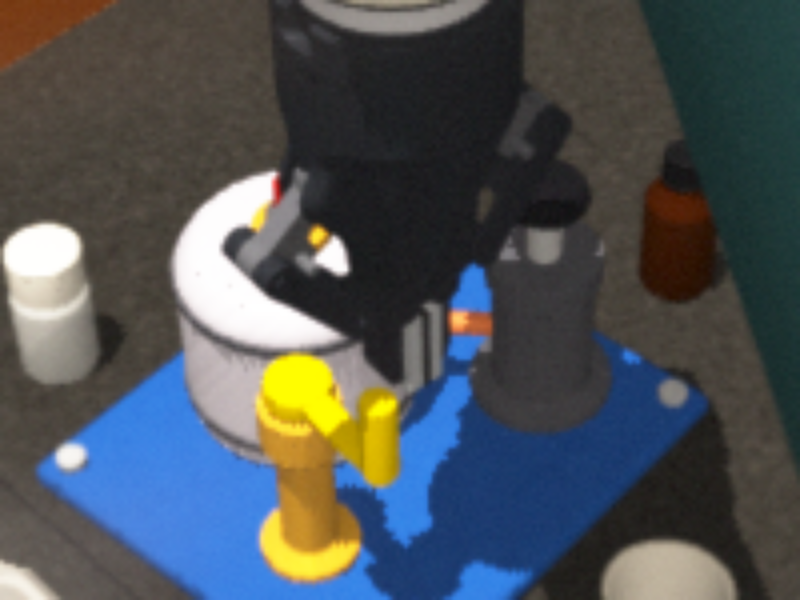

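The finger sits behind the peg on the trailing side with a small gap. I'll go a bit lower and outward, then sweep the arc.

```bash
echo '[{"aperture":0,"x":7,"z":8},{"aperture":0,"y":5},{"aperture":0}]' | python3 steer.py; echo '[{"aperture":0,"x":1.2,"y":5.3,"spin":6},{"aperture":0,"x":1.2,"y":5.3,"spin":6},{"aperture":0,"x":1.2,"y":5.3,"spin":6},{"aperture":0,"x":1.2,"y":5.3,"spin":6}]' | python3 steer.py
```

```text
time: 4.27
eef_pos: [443.9, -228.2, 123.1]
orientation: [[-0.99, 0.14, -0.0], [0.14, 0.99, 0.001], [0.001, 0.001, -1.0]]
ft_force: [-0.2, -0.6, -0.7]
grip_width: -0.1
finger_force: 0.3
time: 4.6
eef_pos: [445.3, -207.4, 123.1]
orientation: [[-0.845, 0.535, -0.001], [0.535, 0.845, 0.0], [0.001, -0.0, -1.0]]
ft_force: [-1.6, -1.3, 0.9]
grip_width: -0.1
finger_force: 1.0
```

```bash
echo '[{"aperture":0,"x":1.2,"y":5.3,"spin":6},{"aperture":0,"x":1.2,"y":5.3,"spin":6},{"aperture":0,"x":1.2,"y":5.3,"spin":6},{"aperture":0,"x":1.2,"y":5.3,"spin":6},{"aperture":0,"x":1.2,"y":5.3,"spin":6}]' | python3 steer.py; echo '[{"aperture":0,"x":1.2,"y":5.3,"spin":6},{"aperture":0,"x":1.2,"y":5.3,"spin":6},{"aperture":0,"x":1.2,"y":5.3,"spin":6},{"aperture":0}]' | python3 steer.py
```

```text
time: 5.02
eef_pos: [459.2, -183.7, 122.9]
orientation: [[-0.464, 0.886, -0.002], [0.886, 0.464, 0.001], [0.002, -0.001, -1.0]]
ft_force: [-2.1, 0.5, 0.4]
grip_width: 0.1
finger_force: 1.0
time: 5.35
eef_pos: [473.3, -174.3, 122.7]
orientation: [[-0.172, 0.985, -0.002], [0.985, 0.172, -0.0], [0.0, -0.002, -1.0]]
ft_force: [-0.8, 0.4, 0.5]
grip_width: -0.1
finger_force: 0.2
```

```bash
echo '[{"aperture":0,"x":1,"y":4,"spin":4},{"aperture":0,"x":0.5,"y":3,"spin":2},{"aperture":0}]' | python3 steer.py; echo '[{"aperture":0,"y":3},{"aperture":0}]' | python3 steer.py; echo '[{"aperture":0,"y":3},{"aperture":0}]' | python3 steer.py
```

```text
time: 5.6
eef_pos: [474.0, -172.9, 122.1]
orientation: [[-0.07, 0.998, -0.011], [0.998, 0.07, 0.003], [0.004, -0.011, -1.0]]
ft_force: [-15.6, 1.1, 9.3]
grip_width: -0.4
finger_force: 7.9
time: 5.77
eef_pos: [474.4, -172.8, 121.9]
orientation: [[-0.07, 0.997, -0.016], [0.998, 0.07, 0.005], [0.006, -0.015, -1.0]]
ft_force: [-22.9, 0.9, 16.4]
grip_width: 0.1
finger_force: 11.9
time: 5.93
eef_pos: [474.8, -172.6, 121.6]
orientation: [[-0.069, 0.997, -0.02], [0.998, 0.069, 0.007], [0.008, -0.02, -1.0]]
ft_force: [-31.4, 2.1, 23.2]
grip_width: -0.1
finger_force: 15.8
```

```bash
echo '[{"aperture":0,"y":-15},{"aperture":0,"y":-12,"z":-10},{"aperture":0,"y":-5,"z":-30},{"aperture":0,"z":-20},{"aperture":0}]' | python3 steer.py
python3 - <<'E'
from h import *
s=telemetry.get_state();w=wcam(get_image('wrist'),s); print(s['eef_pos'],s['orientation'].round(3).tolist())
cv2.imwrite('pics/w3.png',w['color'])
hub=np.array([496.5,-221,108]); print(proj(w,[[493,-171,141],hub,[487,-344.5,126]]))
E
```

```text
time: 6.35
eef_pos: [455.8, -175.7, 186.2]
orientation: [[-0.071, 0.997, 0.006], [0.997, 0.071, -0.0], [-0.001, 0.006, -1.0]]
ft_force: [0.3, -0.8, 0.2]
grip_width: 0.1
finger_force: 0.0
[ 455.845311   -175.69764522  186.16005979] [[-0.071, 0.997, 0.006], [0.997, 0.071, -0.0], [-0.001, 0.006, -1.0]]
[[381.12101631 270.17371396]
 [368.91375664 315.43586445]
 [341.76794743 459.81462695]]
```

View pics/w3.png

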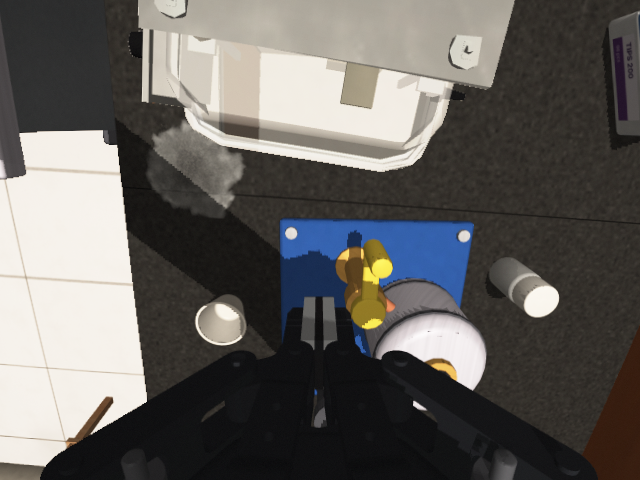

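The wrist view puts the peg top at (381,268), where it was predicted for fully shut (381,270), with the arm toward the unit's left. Moving over to the plunger.

```bash
echo '[{"aperture":0,"x":-34,"y":4},{"aperture":0,"x":-34,"y":4},{"aperture":0,"x":-34,"y":4},{"aperture":0,"x":-34,"y":4},{"aperture":0,"x":-34,"y":3}]' | python3 steer.py; echo '[{"aperture":0,"z":20},{"aperture":0,"z":20},{"aperture":0,"z":10},{"aperture":0},{"aperture":0}]' | python3 steer.py
python3 - <<'E'
from h import *
j=get_image('scene'); t=get_image('top');cv2.imwrite('pics/s4.png',np.hstack([cv2.resize(j['color'][190:320,260:390],None,fx=3,fy=3),cv2.resize(t['color'][190:320,230:360],None,fx=3,fy=3)]))
E
```

```text
time: 6.82
eef_pos: [485.1, -343.6, 181.7]
orientation: [[-0.072, 0.997, -0.001], [0.997, 0.072, 0.001], [0.002, -0.001, -1.0]]
ft_force: [0.5, -1.2, 0.8]
grip_width: -0.1
finger_force: 0.0
time: 7.23
eef_pos: [484.7, -342.2, 132.4]
orientation: [[-0.07, 0.998, -0.001], [0.998, 0.07, 0.001], [0.001, -0.001, -1.0]]
ft_force: [-0.7, 0.0, 0.2]
grip_width: 0.0
finger_force: 0.0
```

View pics/s4.png

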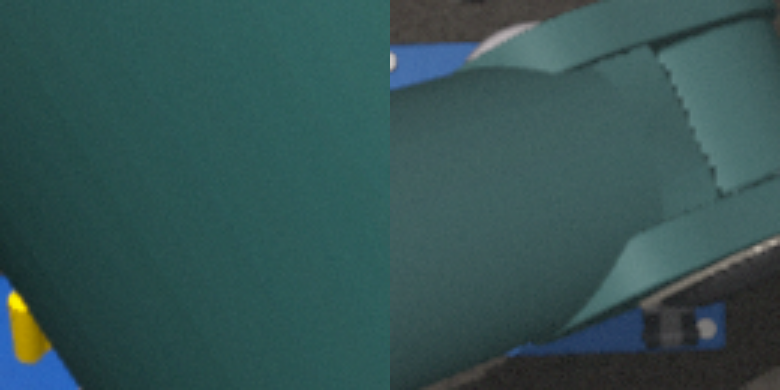

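Both fixed views are blocked by the arm, so I press by force feedback.

```bash
echo '[{"aperture":0,"z":10},{"aperture":0,"z":8},{"aperture":0}]' | python3 steer.py; echo '[{"aperture":0,"z":6},{"aperture":0,"z":4},{"aperture":0},{"aperture":0}]' | python3 steer.py
```

```text
time: 7.58
eef_pos: [486.3, -343.3, 115.2]
orientation: [[-0.07, 0.998, 0.003], [0.998, 0.07, -0.002], [-0.002, 0.002, -1.0]]
ft_force: [1.8, -1.8, 5.8]
grip_width: -0.4
finger_force: 2.6
time: 7.92
eef_pos: [486.3, -343.3, 106.2]
orientation: [[-0.07, 0.998, 0.003], [0.998, 0.07, -0.001], [-0.002, 0.003, -1.0]]
ft_force: [1.4, 0.1, 7.4]
grip_width: 0.1
finger_force: 4.0
```

```bash
echo '[{"aperture":0,"z":4},{"aperture":0}]' | python3 steer.py; echo '[{"aperture":0,"z":4},{"aperture":0},{"aperture":0}]' | python3 steer.py
```

```text
time: 8.08
eef_pos: [486.5, -343.5, 105.2]
orientation: [[-0.07, 0.998, 0.005], [0.998, 0.07, 0.001], [0.001, 0.005, -1.0]]
ft_force: [-4.6, 7.4, 31.3]
grip_width: 0.1
finger_force: 16.1
time: 8.33
eef_pos: [486.7, -343.5, 104.7]
orientation: [[-0.07, 0.998, 0.007], [0.998, 0.07, 0.004], [0.003, 0.007, -1.0]]
ft_force: [-13.2, 14.4, 61.2]
grip_width: 0.1
finger_force: 31.2
```

```bash
echo '[{"aperture":0,"z":-16},{"aperture":0,"z":-16},{"aperture":0},{"aperture":0}]' | python3 steer.py; echo '[{"aperture":0,"z":14},{"aperture":0,"z":13},{"aperture":0},{"aperture":0}]' | python3 steer.py; echo '[{"aperture":0,"z":-14},{"aperture":0,"z":-13},{"aperture":0},{"aperture":0}]' | python3 steer.py
```

```text
time: 8.67
eef_pos: [485.2, -342.2, 129.3]
orientation: [[-0.07, 0.998, 0.001], [0.998, 0.07, 0.0], [0.0, 0.001, -1.0]]
ft_force: [0.2, -0.5, -0.5]
grip_width: -0.3
finger_force: 0.0
time: 9.0
eef_pos: [486.1, -343.0, 105.1]
orientation: [[-0.07, 0.998, 0.003], [0.998, 0.07, 0.002], [0.002, 0.004, -1.0]]
ft_force: [-5.5, 7.6, 37.0]
grip_width: 0.1
finger_force: 18.5
time: 9.33
eef_pos: [484.6, -342.0, 128.1]
orientation: [[-0.07, 0.998, -0.001], [0.998, 0.07, 0.001], [0.001, -0.001, -1.0]]
ft_force: [-0.0, 0.1, -0.3]
grip_width: 0.1
finger_force: 0.0
```

Full strokes reach the stop and clear it at the top. Repeating.

```bash
D='time'; 
echo '[{"aperture":0,"z":14},{"aperture":0,"z":13},{"aperture":0},{"aperture":0}]' | python3 steer.py | grep -E 'pos|force: \['; echo '[{"aperture":0,"z":-14},{"aperture":0,"z":-13},{"aperture":0},{"aperture":0}]' | python3 steer.py| grep -E 'pos|force: \['
echo '[{"aperture":0,"z":14},{"aperture":0,"z":13},{"aperture":0},{"aperture":0}]' | python3 steer.py | grep -E 'pos|force: \['; echo '[{"aperture":0,"z":-14},{"aperture":0,"z":-13},{"aperture":0},{"aperture":0}]' | python3 steer.py| grep -E 'pos|force: \['
echo '[{"aperture":0,"z":14},{"aperture":0,"z":13},{"aperture":0},{"aperture":0}]' | python3 steer.py | grep -E 'pos|force: \['; echo '[{"aperture":0,"z":-14},{"aperture":0,"z":-13},{"aperture":0},{"aperture":0}]' | python3 steer.py| grep -E 'pos|force: \['
echo '[{"aperture":0,"z":14},{"aperture":0,"z":13},{"aperture":0},{"aperture":0}]' | python3 steer.py | grep -E 'pos|force: \['; echo '[{"aperture":0,"z":-14},{"aperture":0,"z":-13},{"aperture":0},{"aperture":0}]' | python3 steer.py| grep -E 'pos|force: \['
```

```text
eef_pos: [485.9, -343.5, 105.1]
ft_force: [-6.5, 6.7, 37.3]
eef_pos: [484.5, -342.0, 127.9]
ft_force: [-1.0, 0.9, -0.4]
eef_pos: [485.8, -343.5, 105.1]
ft_force: [-5.3, 8.0, 37.3]
eef_pos: [484.5, -341.9, 127.9]
ft_force: [-0.3, 0.4, -0.5]
eef_pos: [485.5, -342.8, 105.1]
ft_force: [-6.6, 8.7, 39.1]
eef_pos: [484.5, -342.0, 127.9]
ft_force: [0.5, -0.2, -0.5]
eef_pos: [485.8, -343.5, 105.1]
ft_force: [-6.6, 7.6, 36.8]
eef_pos: [484.5, -341.9, 127.9]
ft_force: [-0.1, -0.2, -0.9]
```

```bash
echo '[{"aperture":0,"z":14},{"aperture":0,"z":13},{"aperture":0},{"aperture":0}]' | python3 steer.py | grep -E 'pos|force: \['; echo '[{"aperture":0,"z":-14},{"aperture":0,"z":-13},{"aperture":0},{"aperture":0}]' | python3 steer.py| grep -E 'pos|force: \['
echo '[{"aperture":0,"z":-25},{"aperture":0,"z":-35},{"aperture":0,"z":-35},{"aperture":0,"x":-20,"y":-20,"z":-35},{"aperture":0,"x":-20,"y":-30}]' | python3 steer.py
echo '[{"aperture":0,"x":-5,"y":-35},{"aperture":0,"x":-5,"y":-35},{"aperture":0,"x":-30},{"aperture":0,"x":-30},{"aperture":0,"x":-30}]' | python3 steer.py
```

```text
eef_pos: [485.8, -343.5, 105.1]
ft_force: [-5.3, 6.8, 36.8]
eef_pos: [484.5, -341.9, 127.9]
ft_force: [-0.6, -0.0, -0.3]
time: 13.08
eef_pos: [443.6, -384.7, 260.0]
orientation: [[-0.077, 0.997, 0.005], [0.997, 0.077, -0.004], [-0.004, 0.005, -1.0]]
ft_force: [0.3, -2.3, 0.6]
grip_width: 0.1
finger_force: 0.0
time: 13.5
eef_pos: [376.2, -488.5, 254.4]
orientation: [[-0.07, 0.998, -0.001], [0.998, 0.07, 0.004], [0.004, -0.0, -1.0]]
ft_force: [-0.3, -0.6, 0.8]
grip_width: -0.1
finger_force: 0.0
```

Run:
```python
from h import *
j=get_image('scene'); t=get_image('top')
h=cv2.cvtColor(j['color'],cv2.COLOR_BGR2HSV); g=cv2.inRange(h,(45,100,60),(85,255,255))
k,l,st,ce=cv2.connectedComponentsWithStats(g); print([st[q].tolist() for q in range(1,k) if st[q,4]>5])
print('pin top proj 164:',proj(j,[557,-276,164]))
cv2.imwrite('pics/f.png',np.hstack([cv2.resize(j['color'][170:370,210:410],None,fx=2,fy=2),cv2.resize(t['color'][160:360,200:400],None,fx=2,fy=2)]))
```

```text
[[288, 239, 8, 4, 27]]
pin top proj 164: [[291.12566268 217.68253539]]
```

View pics/f.png

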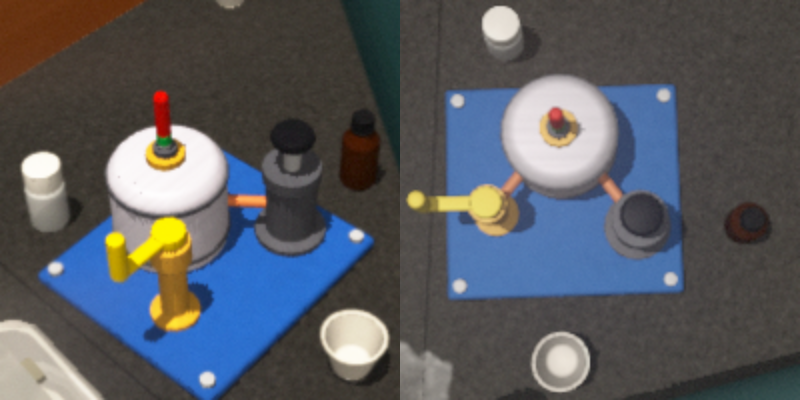

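The pin is fully out: its top is at row 216 against 217.7 predicted, and the green band is in sight. The vent arm points left, the plunger is up, and the bystanders are in place.

```bash
python3 -c "from workcell import ctrl, telemetry, get_image, hand_in; print(hand_in())"
```

```text
the job is handed in; nothing more can be done
None
```

I pushed the vent shut, pumped the pin fully out with its green band showing in 7 strokes, and handed the job in with the plunger up, the hand clear and the vial, dropper and crucible still in place; the hand-in gave no verdict.

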